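Unclamp the cuvette carriage and run it up to the measuring head

ROBOT

A 6-joint arm with a two-finger parallel gripper is mounted at the origin on a cart in front of the work surface, level with it; the furniture and walls round the work are solid. World frame = base frame: x ahead of the robot, y to its left, z up, the work surface at z = 0. Lengths are in m, angles in rad, forces in N, time in s.
With the tool pointing down it reaches from about 0.35 to 0.975 m from the base axis. Payload 7.1 kg.
Tool frame: the origin (TCP) lies at the very end of the fingers, on their centre line; the grasp point (between the pads) lies 19 mm behind it (r.grip_point_offset is the z of the grasp point in the tool frame, in m); z points along the fingers, y is the line along which they close (so a half turn about z gives the same grasp; the last joint's range is limited). The gripper opens to 88 mm and grips with 3 to 60 N. Pads are 20 mm wide; open, the fingers measure 115 mm over their backs; the gripper's body (75 mm by 178 mm) begins 61 mm behind the grasp point.
Start: joints at [1.213, 0.423, 1.63, -0, 1.089, -0.019], TCP at [0.208, 0.589, 0.223] pointing down, gripper open.
Joint ranges: [-3, 3], [-0.9, 2.11], [0.09, 2.58], [-1.31, 4.45], [0.11, 2.69], [-2.54, 2.54]. Speed limits (rad/s): [2.39, 2.39, 3.01, 3.14, 3.14, 3.14].

INTERFACE

Orientations are given as [roll, pitch, yaw] about the fixed x, y, z axes, in that order (R = Rz(yaw) Ry(pitch) Rx(roll)).
In Python, from workcell import r gives the robot as it stands. Calls block until the motion is done:
- r.goto(position, orientation): joint-space move of the TCP to a pose.
- r.move_l(position, orientation=None, rate=0.15, f_stop=None): straight line of the TCP; orientation=None keeps the orientation; rate is the mean speed in m/s. With f_stop (N) it stops when the force on the tool has changed by that much, and returns True; else False.
- r.set_joints(angles): joint-space move.
- r.grip(opening, newtons=None): finger opening in m; newtons is the grip in N (None keeps the last); returns when the fingers have stopped.
- r.dwell(seconds).
- r.solve_ik(position, orientation): joint angles nearest the present ones, or None.
- r.state(): the state.
- r.camera(name): name is "scene" or "top" or "wrist"; returns (picture, depth): 384x512x3 uint8, red, green, blue; 384x512 float32, m along the optical axis (not along the pixel's ray), 0 where there is no reading.
- r.camera_model(name): a dict with "fx", "fy", "cx", "cy" (pixels), "k1" (the pictures are not rectified: a ray, as slopes to the right and down, at radius r is drawn at 1 + k1 r^2 times it, then the intrinsics apply), "R" (3x3) and "t" (3): a world point X has camera coordinates R X + t; the wrist camera has in their place "hand_eye" (4x4, takes a point from camera to tool coordinates, whose origin is the TCP and whose axes are the flange's). Camera axes: x right, y down, z forward; pixel columns grow to the right and rows downward; lengths in m; the calibration is good to about 2 mm. A picture is of the moment at which its call begins: read the wrist's pose just before it. camera_model takes no time and is no camera call.
A pose or a line that the arm cannot do raises r.IKError and nothing moves.
- r.sign_off(): hands the job in; it is judged then, once.
Trained networks look in the newest picture that a camera, given by its name, has taken for a name from the list of things; names that differ only in an ending like _2 or _b are one class to them, and where a whole thing is asked for, a point or a joint stands for the part that bears it (a point fixed in the world has none). Each returns a list of dicts, best first, with "p" (0 to 1); they miss things now and then, are a little off and sometimes report something else, mostly with a low value. They report only what shows in the picture. A call takes as long as a camera call.
- r.look_for(name, camera): "location" ([x, y, z] in m, in world coordinates, good to about 4 mm: the middle of the surface that is visible of it).
- r.silhouettes(name, camera): "pixels" (384x512 bool, what is visible of it).
- r.mark_of(name, camera): "location" ([x, y, z] in m, in world coordinates, good to about 4 mm: a listed point, or the origin of a listed thing).
The state is a dict: "time": time; "qpos": joint angles; "qd": joint speeds; "tau": joint torques, N m; "position": TCP position; "orientation": TCP orientation; "contact_force": force on the tool from outside, world axes, zero at the start; "torque": the same for the moment, N m; "width": finger opening in m; "finger_force": force on a finger pad.
Only numpy, scipy, OpenCV 4.12 (cv2) and the standard library are available. Lean on these libraries where they do the work, as an engineer would, in place of code of your own. Each camera call takes 0.05 s, during which the arm holds its last target. There are 200 camera calls.

TASK

Bring the cuvette carriage on the optical rail right up to the measuring head. Its clamp is tight, so first loosen the knurled clamp wheel on the carriage's front with light strokes of a fingertip rolled across the top of its rim: two full turns by its white line, and not beyond two and a half, or the clamp shoe drops out. Then push the carriage gently along the rail with a fingertip until it rests against the stop at the head; do not force it while it is still clamped, do not grasp or lift anything, and leave the loose things round about where they stand.

Things in the scene. Friction and masses are not known exactly. Their poses are not given: they have to be found in the camera images.
- rail: Aluminium optical rail, 320 x 70 mm, fixed. Origin: middle of its underside; y along it (to the left seen from the robot), -x side to the robot, z up. T-section: flange x -23 to 23 mm, top z = 36 mm. Grey measuring head, 66 x 46 x 93 mm, on the right end, y = -155 to -109 mm; its lens tube (28 mm thick, axis z = 68 mm) points to +y, ends at y = -94 mm. Left end open.
- stop_face (a point): Stop that the carriage must reach: middle between two rubber buttons on the head's face, 46 mm above the bench. Same axes as the rail.
- carriage (a joint): Place of the aluminium carriage along the rail, m: 0 leftmost (its middle at the rail's y = +90 mm), grows to the right (rail -y) to 0.165, against the stop. Starts at 0.005 to 0.065. Unclamped it slides against 6 N of friction and stays where left; clamped it withstands about 25 N.
- carriage_back (a point): Where to push: on the carriage's left end face (faces rail +y), on the rail's centre line, 46 mm above the bench; rail's axes. Carriage 64 mm long (y), 72 mm wide (x); over the flange this face spans z = 37 to 54 mm. A capped cuvette in a black holder, 34 x 30 mm, is fixed on its middle; cap top 103 mm above the bench.
- wheel_centre (a point): Centre of the knurled clamp wheel: upright dark disc, 52 mm across, 14 mm thick, axis level along rail x, 30 mm above the bench, rim's top at 56 mm and free from above. 28 ribs 1.5 mm high. Its middle plane is 32 mm in front (-x) of the carriage's front face, 0.5 mm farther out with each turn. Has the rail's axes, does not turn with the wheel.
- lock_wheel (a joint): Angle the clamp wheel has been unscrewed, rad: 0 tight (start), 6.283 a full turn. Grows (loosens) anticlockwise seen from the robot: the rim's top moves left, rail +y. Friction 0.03 N m, about 1.2 N at the rim; stays where left. The shoe lets go of the rail at about 1.9 turns; the thread ends at 3.2.
- wheel_mark (a point): Outer end of the white radial line on the wheel's front face, 23 mm from the axis; it turns with the wheel and points straight up when the clamp is tight. The line goes on across the rim, so it also shows from above once a turn.
- spare_cuvette: Loose capped cuvette, upright, 18 x 18 x 46 mm, behind the rail. Origin: middle of its underside. To be left alone.
- cuvette (a point): Middle of the capped cuvette fixed upright in the holder on the carriage, 75 mm above the bench; not to be handled. Rail's axes.
- amber_bottle: Loose small bottle with a black screw cap, upright, 50 mm thick, 100 mm high, to the right in front of the rail. Origin: middle of its underside. To be left alone.

How it is judged:
On the way, in this order (a step that is already met when the one before it is completed fails the run):
1. the clamp wheel is unscrewed by two turns (at least 1.85) (value of joint lock_wheel above 11.62 rad), for 0.2 s.
2. the carriage is pushed against the stop (within 2.5 mm) (value of joint carriage above 0.1625 m), for 0.2 s.
At the end, for the whole second after the job is handed in: The carriage rests against the stop at the head (within 2.5 mm) and is at rest, and the clamp wheel stands between 1.85 and 2.6 turns from tight (value of joint carriage above 0.1625 m and velocity of joint carriage between -0.005 and 0.005 m/s and value of joint lock_wheel between 11.62 and 16.3 rad); the robot touches nothing.
It fails at once if the clamp wheel is unscrewed beyond two and a half turns (2.6) (value of joint lock_wheel above 16.3 rad).
It fails at once if the carriage is forced along more than 10 mm while still clamped (under 1.5 turns) (value of joint lock_wheel below 9.42 rad and distance of carriage_back from where it was at the start of the episode above 0.01 m).
It fails at once if a loose thing is moved more than 15 mm (distance of any of amber_bottle, spare_cuvette from where it was at the start of the episode above 0.015 m).
It fails at once if the fingers press on anything with more than 70 N (contact force between the fingers and anything else above 70 N).
It fails at once if the clamp wheel or the carriage is taken between the fingers (the grasp point comes within 24 mm of the wheel's centre or 22 mm of the cuvette's middle) (distance between the grasp point and wheel_centre below 0.024 m or distance between the grasp point and cuvette below 0.022 m).
It also fails if it takes over 64 s, if anything falls off the work surface, if the arm or the gripper's body presses on something with over 40 N, if the wrist force passes 120 N, or if a joint passes its speed limit or range.

## Working session

There is one attempt and no reset: what is moved stays moved. The work goes in short steps, each a Python script; the robot and the scene stay as the last script left them, time stands still between calls to the robot, and variables do not carry over. Pictures are saved under pics/ and viewed, at most 10 in all, crops included, and the job is handed in when it is done.

```bash
mkdir -p pics; ls; python3 - <<'E'
from workcell import r
import cv2,numpy as np
ims=[]
for c in("scene","top"):
    p,d=r.camera(c); ims.append(p)
    m=r.camera_model(c); print(c,m['fx'],m['k1'],(-np.array(m['R']).T@np.array(m['t'])).round(3))
    for n in("rail","stop_face","carriage_back","wheel_centre","wheel_mark","cuvette","spare_cuvette","amber_bottle"):
        print(n,[(np.round(q['location'],3).tolist(),round(q['p'],2)) for q in r.mark_of(n,c)[:2]])
cv2.imwrite("pics/a.png",cv2.resize(np.vstack(ims),None,fx=.78,fy=.78)[:,:,::-1])
s=r.state();print(s['time'],s['position'],s['orientation'],s['width'])
E
```

```text
pics
scene 365.716496825647 -0.1206829670351167 [-0.024 -0.588  0.648]
rail [([0.532, 0.038, -0.001], 0.64)]
stop_face [([0.562, -0.067, 0.046], 0.76)]
carriage_back [([0.518, 0.114, 0.044], 0.87)]
wheel_centre [([0.461, 0.067, 0.026], 0.76)]
wheel_mark [([0.452, 0.062, 0.058], 0.71)]
cuvette [([0.527, 0.082, 0.07], 0.59)]
spare_cuvette []
amber_bottle [([0.453, 0.064, 0.059], 0.32)]
top 452.87301512884835 -0.06757910578989529 [ 0.329 -0.082  1.046]
rail [([0.536, 0.038, -0.0], 0.81)]
stop_face [([0.559, -0.067, 0.046], 0.87)]
carriage_back [([0.518, 0.113, 0.048], 0.65), ([0.452, 0.068, 0.054], 0.61)]
wheel_centre [([0.648, -0.026, 0.0], 0.74), ([0.461, 0.068, 0.028], 0.69)]
wheel_mark [([0.451, 0.067, 0.053], 0.49)]
cuvette [([0.53, 0.08, 0.078], 0.77)]
spare_cuvette [([0.649, -0.023, 0.002], 0.58)]
amber_bottle [([0.445, -0.291, -0.0], 0.84)]
0.9 [0.20769391 0.58946712 0.22270418] [-3.14159117e+00 -7.00858826e-06  2.80277391e+00] 0.0881953102047942
```

View pics/a.png

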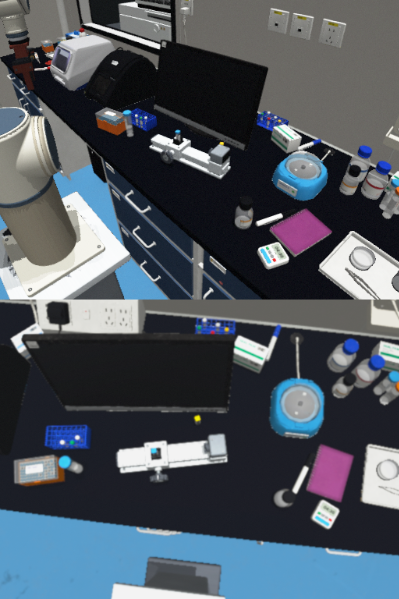

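```bash
python3 - <<'E'
from workcell import r
import cv2,numpy as np
yaw=.227
for y in(yaw,yaw+np.pi,yaw-np.pi): print(y,r.solve_ik([.461,.0675,.2],[np.pi,0,y]))
r.grip(0.0,10)
q=[r.solve_ik([.461,.0675,.17],[np.pi,0,y]) for y in(yaw,yaw+np.pi)]
y=yaw if q[0] is not None and abs(q[0][5])<2.4 else yaw+np.pi
r.goto([.43,.0675,.19],[np.pi,0,y])
s=r.state();print(s['time'],s['position'],s['orientation'],s['width'])
for c in("wrist","scene"):
    p,d=r.camera(c); cv2.imwrite(f"pics/b_{c}.png",p[:,:,::-1])
    for n in("stop_face","carriage_back","wheel_centre","wheel_mark","cuvette"):
        print(c,n,[(np.round(q['location'],3).tolist(),round(q['p'],2)) for q in r.mark_of(n,c)[:2]])
print(r.camera_model("wrist")["hand_eye"])
a=cv2.imread("pics/b_wrist.png");b=cv2.imread("pics/b_scene.png")[150:270,150:310]
cv2.imwrite("pics/b.png",np.hstack([cv2.resize(a,(400,300)),cv2.resize(b,(400,300))]))
E
```

```text
0.227 [ 1.19843817e-01  2.21155473e-01  1.99080601e+00 -4.44089210e-16
  9.29631172e-01  1.46364014e+00]
3.368592653589793 [ 0.11984382  0.22115547  1.99080601  0.          0.92963117 -1.67795251]
-2.9145926535897932 [ 0.11984382  0.22115547  1.99080601  0.          0.92963117 -1.67795251]
4.2833 [0.43025446 0.06797718 0.19009673] [-3.14152329e+00 -3.57123750e-04  2.28222610e-01] 0.00027534985403121633
wrist stop_face [([0.555, -0.066, 0.046], 0.86)]
wrist carriage_back [([0.518, 0.116, 0.043], 0.89)]
wrist wheel_centre [([0.459, 0.062, 0.028], 0.84)]
wrist wheel_mark [([0.452, 0.066, 0.055], 0.63)]
wrist cuvette [([0.525, 0.078, 0.072], 0.8)]
scene stop_face [([0.561, -0.068, 0.043], 0.93)]
scene carriage_back [([0.522, 0.12, 0.04], 0.77)]
scene wheel_centre [([0.462, 0.067, 0.031], 0.73)]
scene wheel_mark [([0.451, 0.063, 0.059], 0.47)]
scene cuvette [([0.526, 0.084, 0.076], 0.85), ([0.521, 0.116, 0.04], 0.29)]
[[-1.08196535e-04 -9.56998843e-01 -2.90091714e-01  7.99624538e-02]
 [ 9.99999950e-01 -1.78348289e-05 -3.14137269e-04 -1.17604297e-04]
 [ 2.95455267e-04 -2.90091734e-01  9.56998798e-01 -1.60396351e-01]
 [ 0.00000000e+00  0.00000000e+00  0.00000000e+00  1.00000000e+00]]
```

View pics/b.png

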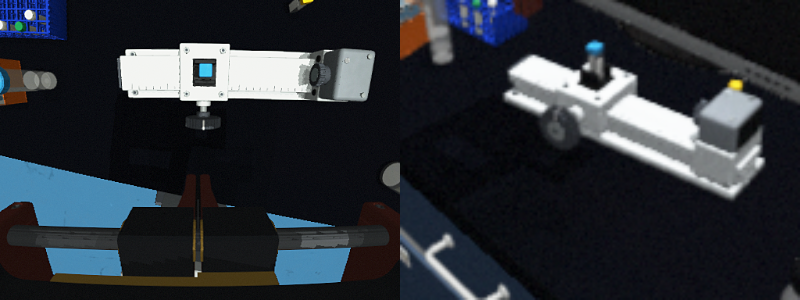

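```bash
cat > h.py <<'E'
from workcell import r
import numpy as np
YAW=.21
ux=np.array([np.cos(YAW),np.sin(YAW),0]); uy=np.array([-np.sin(YAW),np.cos(YAW),0])
W=np.array([.461,.0665,0]); O=[np.pi,0,YAW]
def P(x,y,z): return W+x*ux+y*uy+np.array([0,0,z])
def F(): 
    f=np.array(r.state()['contact_force']); return np.round([f@ux,f@uy,f[2]],1).tolist()
def mark():
    r.camera("scene"); c=r.mark_of("wheel_mark","scene")
    out=[]
    for q in c[:2]:
        d=np.array(q['location'])-W-[0,0,.03]
        out.append((round(float(np.arctan2(d@uy,d[2])),2),round(float(np.hypot(d@uy,d[2])),3),round(q['p'],2)))
    return out
E
python3 - <<'E'
from h import *
r.goto(P(0,-.008,.085),O); print(F())
print(r.move_l(P(0,-.008,.045),rate=.03,f_stop=3)); s=r.state(); z=s['position'][2]; print(z,F(),s['time'])
for y in(-.004,0,.004,.008):
    print(r.move_l(P(0,y,z),rate=.03,f_stop=15),F())
r.move_l(P(0,.008,.075),rate=.1)
print(mark(),r.state()['time'])
E
```

```text
[-0.2, 1.1, 0.8]
True
0.05531070818276661 [-1.2, -0.1, 8.3] 6.3333
False [-2.0, 0.0, 7.2]
False [-2.3, 0.4, 11.5]
False [-1.9, 0.3, 10.8]
False [-2.0, 0.3, 9.6]
[(0.49, 0.025, 0.71)] 7.9167
```

```bash
cat >> h.py <<'E'
def stroke(a=-.013,b=.013,z=.0553,rate=.06):
    r.move_l(P(0,a,.064),rate=.15)
    r.move_l(P(0,a,z),rate=.03)
    fs=[F()[2]]
    for y in np.linspace(a,b,4)[1:]:
        if r.move_l(P(0,y,z),rate=rate,f_stop=20): print("FSTOP"); break
        fs.append(F()[2])
    r.move_l(P(0,b,.064),rate=.15)
    return fs
E
python3 - <<'E'
from h import *
for i in range(3): print(stroke(),mark(),r.state()['time'])
E
```

```text
[0.1, 4.8, 5.7, 0.2] [(1.23, 0.023, 0.77)] 9.8917
[-0.2, 1.6, 1.8, 0.6] [(1.98, 0.019, 0.74)] 11.8833
[0.5, 5.3, 5.3, 0.3] [(2.92, 0.016, 0.47)] 13.875
```

```bash
python3 - <<'E'
from h import *
for i in range(6): print(stroke(-.012,.012),mark(),r.state()['time'])
E
```

```text
[2.5, 8.8, 7.6, 0.9] [(-2.21, 0.021, 0.5)] 15.8333
[1.5, 1.5, 2.3, 1.1] [(-1.46, 0.024, 0.46)] 17.7833
[0.1, 5.2, 5.0, 2.0] [(-0.64, 0.026, 0.54)] 19.7333
[3.3, 9.6, 7.3, 1.2] [(0.11, 0.027, 0.57)] 21.6833
[1.2, 1.9, 2.3, 1.7] [(-2.21, 0.051, 0.65), (0.77, 0.026, 0.48)] 23.6333
[-0.1, 5.6, 5.8, 1.8] [(1.58, 0.022, 0.49)] 25.5833
```

```bash
python3 - <<'E'
from h import *
for i in range(5): print(stroke(-.012,.012),mark(),r.state()['time'])
print([(np.round(q['location'],3).tolist(),round(q['p'],2)) for q in r.mark_of("carriage_back","scene")[:1]])
E
```

```text
[2.6, 10.0, 7.6, 1.6] [(2.4, 0.017, 0.74)] 27.5333
[0.4, 2.2, 3.3, 1.2] [(-3.0, 0.018, 0.73)] 29.4833
[0.4, 6.0, 5.3, 2.0] [(-2.0, 0.022, 0.68)] 31.4333
[2.6, 10.1, 7.4, 2.0] [(-1.03, 0.023, 0.65), (-1.46, 0.151, 0.36)] 33.3833
[1.5, 1.4, 2.3, 1.9] [(-0.47, 0.028, 0.47)] 35.3333
[([0.521, 0.117, 0.044], 0.9)]
```

```bash
python3 - <<'E'
from h import *
import cv2
print(stroke(-.012,.012),mark(),r.state()['time'])
p,d=r.camera("scene"); cv2.imwrite("pics/c.png",cv2.resize(p[150:270,150:310],(640,480),interpolation=cv2.INTER_CUBIC)[:,:,::-1])
B=np.array([.520,.1165,0])
r.move_l(P(0,.012,.13),rate=.2)
r.move_l(B+.04*uy+[0,0,.13],rate=.2)
print(r.state()['time'])
p,d=r.camera("top")
for n in("carriage_back","stop_face"): print(n,[(np.round(q['location'],3).tolist(),round(q['p'],2)) for q in r.mark_of(n,"top")[:1]])
E
```

```text
[0.9, 6.2, 6.8, 2.0] [(0.07, 0.029, 0.63)] 37.3333
38.4833
carriage_back [([0.52, 0.112, 0.046], 0.84)]
stop_face [([0.559, -0.065, 0.042], 0.6)]
```

View pics/c.png

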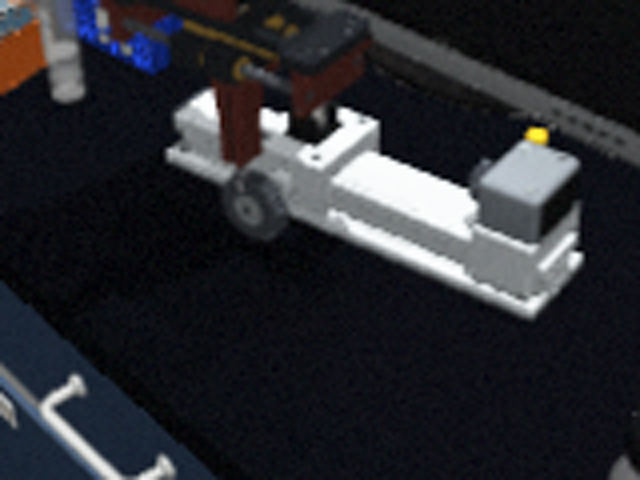

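The picture shows the arm's finger just above the wheel, which sits around (255,200). The network puts its mark near the top, which after 15 strokes means about two turns. Next is the push.

```bash
python3 - <<'E'
from h import *
B=np.array([.520,.1145,0]); S=np.array([.5595,-.0665,0])
r.move_l(B+.035*uy+[0,0,.045],rate=.12,f_stop=10); print(F())
g=lambda: round(float((r.state()['position']-S)@uy),4)
print(g(),r.state()['time'])
n=r.move_l(B+.008*uy+[0,0,.045],rate=.05,f_stop=20); print(n,g(),F())
if not n:
    n=r.move_l(B+(.008-.10)*uy+[0,0,.045],rate=.045,f_stop=20); print(n,g(),F())
    if not n:
        n=r.move_l(B-.15*uy+[0,0,.045],rate=.025,f_stop=20); print(n,g(),F())
print(r.state()['time'])
r.camera("scene"); 
for m in("carriage_back","stop_face"): print(m,[(np.round(q['location'],3).tolist(),round(q['p'],2)) for q in r.mark_of(m,"scene")[:1]])
E
```

```text
[0.1, 0.1, -0.5]
0.2202 39.4917
False 0.193 [0.1, -0.2, -0.2]
False 0.0939 [2.6, 5.0, -2.1]
True 0.0737 [1.6, 5.2, 2.5]
43.6667
carriage_back [([0.546, 0.0, 0.043], 0.72)]
stop_face [([0.553, -0.033, 0.073], 0.67)]
```

```bash
python3 - <<'E'
from h import *
import cv2
S=np.array([.5595,-.0665,0]); p=r.state()['position'].copy()
g=lambda: round(float((r.state()['position']-S)@uy),4)
print(r.move_l(p-.012*uy,rate=.02,f_stop=22),g(),F())
r.dwell(.3)
p=r.state()['position'].copy()
r.move_l(p+.04*uy,rate=.1); r.move_l(p+.06*uy+[0,0,.15],rate=.2)
im,d=r.camera("scene"); cv2.imwrite("pics/d.png",cv2.resize(im[150:270,150:310],(640,480),interpolation=cv2.INTER_CUBIC)[:,:,::-1])
for m in("carriage_back","wheel_centre","wheel_mark"): print(m,[(np.round(q['location'],3).tolist(),round(q['p'],2)) for q in r.mark_of(m,"scene")[:1]])
print(r.state()['time'])
E
```

```text
True 0.0737 [0.4, 3.8, 2.9]
carriage_back [([0.548, -0.004, 0.042], 0.66)]
wheel_centre [([0.49, -0.05, 0.028], 0.78)]
wheel_mark [([0.477, -0.044, 0.054], 0.8)]
46.075
```

View pics/d.png

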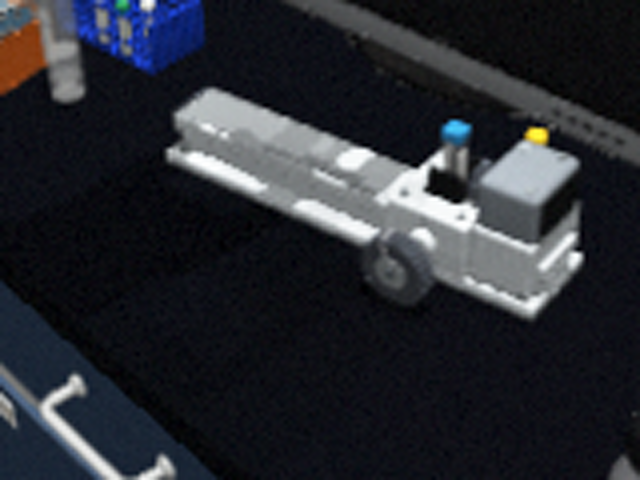

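The carriage (front edge about (470,230)) is against the head block. The wheel is at (397,268) with its mark near the top, and the spare cuvette's yellow cap is where it was. A second push at 22 N gave no further movement.

```bash
python3 -c "
from workcell import r
print(r.sign_off())"
```

```text
the job is handed in; nothing more can be done
None
```

The clamp wheel is loosened by about two turns, the carriage has been pushed against the stop at the head, and the job was handed in at about 46 s of the 64 s limit; no verdict came back.

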